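Take a graver from its screw-lidded pot and hold its point up to the inspection camera

TASK

The graver in the round metal pot is to be checked: unscrew the pot's lid by its T-handle, swing the lid right off the mouth on its arm, and lift the graver out by its ball handle. Hold it up to the inspection camera with the point down, on the axis of the lens and about 50 mm in front of the glass, the graver leaning about 20 degrees from upright so that its point reaches straight towards the camera and its handle and your hand lean straight back, away from it. Finish while still holding it there steadily; do not knock the graver or the hand against the camera, and leave the loose things on the bench where they are.

Things in the scene. Friction and masses are not known exactly. Their poses are not given: they have to be found in the camera images.
- pot: Round steel pot, 104 mm across, fixed to the bench on a dark foot; origin on its axis at bench level, z up. Rim 112 mm up, mouth 94 mm wide. On its axis a 62 mm square wooden block inside (top 62 mm up) has a 6.4 mm square hole where the graver stands. The lid (aluminium disc, 105 mm) has a plug 4 mm deep in the mouth, so it cannot swing until it is screwed up.
- tee_grip (a point): Middle of the steel T-handle on the lid screw, above the pot's axis, 164 mm up; it stays at that height. The T's bar is 46 long, 13 wide and 21 mm tall, along this point's x axis (z up). Below it at 146 mm is the arm's boss, 25 mm across. The handle turns about z in the arm and travels with the arm.
- pillar_top (a point): On the upright axis of the pillar at the far side of the pot about which the lid's arm swings, 75 mm from the T-handle's axis, 136 mm up (middle of the arm, which is 18 mm wide and 8 mm thick; pillar top 149 mm).
- tee (a joint): Turn of the T-handle in its arm, rad: 0 screwed down, grows anticlockwise seen from above, stops at 1.75. The lid rises 4 mm per rad, so it is free of the mouth from about 1.1. Stiff (0.08 N m), stays where it is left.
- swing (a joint): Swing of the lid's arm about the pillar, rad: 0 lid over the mouth, grows clockwise seen from above (first to the robot's left, then away from the robot), stops at 1.9; from 1.5 the mouth is wholly clear. Light friction, stays where it is left.
- graver: Graver, 91 mm long: black round ball handle, brass ferrule, straight 3 mm steel blade with a plain point. Origin at the point, z along the tool from the point to the handle (up, as it stands in the pot), x and y without meaning. The brass end rests on the wooden block, the point hangs 12 mm above the bench. 45 to 75 g.
- graver_handle (a point): Thickest place of the graver's ball handle, on its axis, 77 mm from the point; round, 26 mm across; the handle ends 14 mm beyond it. Stands 89 mm above the bench in the pot, 23 mm below the rim.
- camera_head: Black barrel camera, 33 mm across, level, 115 to 160 mm up, clamped to a column on a dark foot plate fixed to the bench. Origin at the middle of the lens' front. It looks along its own -x axis (towards the robot's side); z up. Barrel and clamp reach 100 mm back; the column (top 202 mm up) stands 85 mm behind the lens.
- lens (a point): Middle of the front glass of the camera; same axes as the camera, so a thing in front of it has a negative x here.
- eye_loupe: Black eyeglass loupe standing on the bench, 34 mm across, 31 mm high, loose; origin under its middle. A bystander.
- tape_roll: Small white roll of tape lying flat, 41 mm across, 15 mm high, loose; origin under its middle. A bystander.
- stone: Pale whetstone, 26x98x12 mm, long along its y axis, loose; origin under its middle. A bystander.

How it is judged:
By the outcome, as a careful person would: the job done as asked, in the order asked, and still so for the second after the job is handed in, while the arm keeps its last pose, push and grip.
It also fails if it takes over 64 s, if anything falls off the work surface, if the arm or the gripper's body presses on something with over 40 N, if the wrist force passes 120 N, or if a joint passes its speed limit or range.

ROBOT

A 6-joint arm with a two-finger parallel gripper is mounted at the origin on a cart in front of the work surface, level with it; the furniture and walls round the work are solid. World frame = base frame: x ahead of the robot, y to its left, z up, the work surface at z = 0. Lengths are in m, angles in rad, forces in N, time in s.
With the tool pointing down it reaches from about 0.35 to 0.8 m from the base axis. Payload 7.3 kg.
Tool frame: the origin (TCP) lies on the centre line of the jaws, within the pads' length; the fingertips stand 19 mm ahead of it and the grasp point (between the pads) is the TCP; z points along the fingers, y is the direction in which the jaws open and shut (so a half turn about z gives the same grasp; the last joint's range is limited). The gripper opens to 85 mm and grips with 20 to 120 N. Pads are 22 mm wide; open, the fingers measure 114 mm over their backs; the gripper's body (76 mm by 85 mm) begins 54 mm behind the grasp point. The pads swing forward as they close: fully open they stand 13 mm farther back than shut.
Start: joints at [-1.304, 0.342, 1.524, -0, 1.275, -0.146], TCP at [0.211, -0.481, 0.25] pointing down, gripper open.
Joint ranges: [-2.53, 2.53], [-0.77, 2.02], [0.04, 2.7], [-1, 4.14], [0.28, 2.66], [-3.11, 3.11]. Speed limits (rad/s): [2.57, 2.57, 3.14, 3.14, 3.14, 3.14].

INTERFACE

Orientations are given as a unit quaternion [w, x, y, z].
In Python, from plant import robot gives the robot as it stands.
- The arm moves only by the tool send_rows, never from a script. Its argument "commands" is a list of rows, each a list of 6 numbers: the shift along the tool's x, y, z in cm, then the turn, a rotation vector about the tool's x, y, z in rad. A call has 1 to 20 rows; each row is the pose to reach, as a shift and turn from the pose commanded when the call began, along the tool's axes at that moment; what a row does not reach only later rows make up. A row lasts 1/8 s, in which the tool goes at most 62.5 mm and 10.7 degrees, less where a joint would pass 70% of its speed; a pose out of reach is approached as far as the arm can. A call with a gripper value outside its range is refused whole. "grip" is the closure, from -1 (fully open) to 1 (shut), so that 0 is half open, set as the call begins (left out, the last holds). The fingers move at their own pace and stop on an object; "squeeze" is the grip in N (left out, the last holds). Time passes only in rows, so rows that repeat a pose let the fingers close. It gives the time, the measured TCP pose, the force and the opening at its end, in the units of the state.
- robot.read_state(): the state, without advancing time (a new reading comes with each control period).
- robot.get_image(name): name is "scene" or "top" or "wrist"; returns the picture (420x560x3 uint8, red, green, blue); there is no depth.
- robot.camera_info(name): a dict with "fx", "fy", "cx", "cy" (pixels), "D" ([k1, k2, p1, p2, k3] as OpenCV has them; the pictures are not rectified), "eye" and "rotation" of the camera in the world. Camera axes: x right, y down, z forward; pixel columns grow to the right and rows downward; lengths in m; the calibration is good to about 2 mm. A picture is of the moment at which its call begins: read the wrist's pose just before it. camera_info takes no time and is no camera call; for the wrist camera it gives the pose at the moment of the call.
- robot.finish_job(): hands the job in, once; it reports no verdict.
The state is a dict: "time": time; "joint_positions": joint angles; "qd": joint speeds; "joint_torque": joint torques, N m; "eef_pos": TCP position; "orientation": TCP orientation; "contact_force": force on the tool from outside, world axes, zero at the start; "moment": the same for the moment, N m; "finger_gap": opening from 0.0 (shut) to 1.0 (fully open).
Only numpy, scipy, OpenCV 4.12 (cv2) and the standard library are available. Lean on these libraries where they do the work, as an engineer would, in place of code of your own. Each camera call takes 0.05 s, during which the arm holds its last target. There are 200 camera calls.

## Working session

There is one attempt and no reset: what is moved stays moved. The work goes in short steps, Python scripts to look and compute and a tool call to move; the robot and the scene stay as the last step left them, time stands still between calls to the robot, and variables do not carry over. Pictures are saved under pics/ and viewed, about 8 in all and at most 12, crops included, and the job is handed in when it is done.

Besides the shell and the picture viewer there is one more tool, called after ">>>" as name(argument=value, ...) on one line, values as JSON. send_rows: Moves the arm, as the interface text tells. Its arguments: {"type":"object","properties":{"commands":{"type":"array"},"grip":{"type":"number"},"squeeze":{"type":"number"}},"required":["commands"]}

```bash
ls; mkdir -p pics; python3 - <<'E'
from plant import robot
import cv2,numpy as np
for n in ["scene","top"]:
    im=robot.get_image(n); cv2.imwrite(f"pics/{n}0.png",im[:,:,::-1]); i=robot.camera_info(n)
    print(n,{k:np.round(v,4).tolist() for k,v in i.items()})
i=robot.camera_info("wrist");print({k:np.round(v,4).tolist() for k,v in i.items()})
print(robot.read_state())
a=cv2.imread("pics/scene0.png");b=cv2.imread("pics/top0.png")
E
```

```text
pics
scene {'fx': 497.4912, 'fy': 497.4912, 'cx': 284.5992, 'cy': 213.3877, 'D': [-0.0649, 0.0, 0.0, 0.0, 0.0], 'eye': [-0.1816, -0.6684, 0.5866], 'rotation': [-0.4668, 0.7766, -0.3603, 0.2217]}
top {'fx': 507.752, 'fy': 507.752, 'cx': 283.5991, 'cy': 202.9076, 'D': [-0.0976, 0.0, 0.0, 0.0, 0.0], 'eye': [0.3341, -0.0928, 1.1275], 'rotation': [0.0602, -0.7002, 0.7097, -0.0488]}
{'fx': 302.7488, 'fy': 302.7488, 'cx': 279.815, 'cy': 209.9851, 'D': [-0.0663, 0.0, 0.0, 0.0, 0.0], 'eye': [0.2796, -0.4509, 0.3728], 'rotation': [0.1239, 0.8275, -0.5414, -0.0818]}
{'time': 0.1, 'joint_positions': array([-1.30399490e+00,  3.42670834e-01,  1.52485398e+00,  3.57251148e-05,
        1.27542001e+00, -1.45980616e-01]), 'qd': array([-1.32261680e-03, -3.07068063e-04, -2.04460957e-03, -1.11737976e-03,
       -2.16617814e-03, -3.74294223e-05]), 'joint_torque': array([ 1.39828775e-03, -4.34448946e+01, -2.46489537e+01, -1.45190170e-04,
        4.66440950e-03,  5.61303443e-05]), 'eef_pos': array([ 0.21056635, -0.48058986,  0.24970978]), 'orientation': array([-6.75882745e-04,  9.78777715e-01,  2.04923709e-01, -2.37634103e-05]), 'contact_force': array([-0.94328346, -0.15030301, -0.2439297 ]), 'moment': array([-0.00081758,  0.01537125, -0.00463476]), 'finger_gap': 1.0002199651753674}
```

View pics/scene0.png

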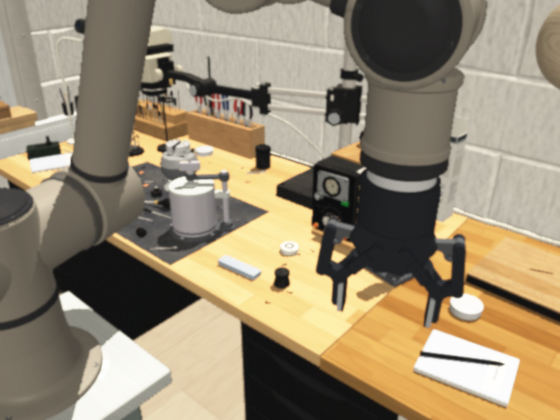

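View pics/top0.png

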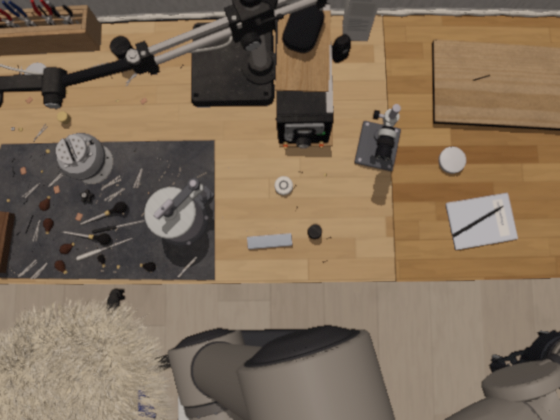

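Top view: pot lid is around (172,214) with its arm going up-right to a pillar at about (193,187). The inspection camera is at (385,145) with its lens towards the robot. I'll enlarge both.

```bash
cat > h.py <<'E'
from plant import robot
import cv2,numpy as np
from scipy.spatial.transform import Rotation as R
def rot(q): return R.from_quat(np.array(q)[[1,2,3,0]])
def ray(info,uv):
    K=np.array([[info['fx'],0,info['cx']],[0,info['fy'],info['cy']],[0,0,1]])
    p=cv2.undistortPoints(np.array([[uv]],float),K,np.array(info['D']))[0,0]
    q=np.array(info['rotation']); M=rot(q) if q.size==4 else R.from_matrix(q)
    return np.array(info['eye']),M.apply([p[0],p[1],1])
def plane(info,uv,z):
    e,d=ray(info,uv); return e+d*(z-e[2])/d[2]
def proj(info,X):
    M=rot(info['rotation']); K=np.array([[info['fx'],0,info['cx']],[0,info['fy'],info['cy']],[0,0,1]])
    Rc=M.inv(); rv=Rc.as_rotvec(); return cv2.projectPoints(np.array(X,float).reshape(-1,1,3),rv,-Rc.apply(info['eye']),K,np.array(info['D']))[0][:,0]
def tri(i1,u1,i2,u2):
    e1,d1=ray(i1,u1);e2,d2=ray(i2,u2)
    A=np.stack([d1,-d2],1);s=np.linalg.lstsq(A,e2-e1,rcond=None)[0]
    a,b=e1+d1*s[0],e2+d2*s[1];return (a+b)/2,np.linalg.norm(a-b)
E
python3 - <<'E'
import cv2,numpy as np
a=cv2.imread("pics/scene0.png");b=cv2.imread("pics/top0.png")
f=lambda im,x,y,w,h,s:cv2.resize(im[y:y+h,x:x+w],None,fx=s,fy=s,interpolation=cv2.INTER_CUBIC)
o=np.zeros((600,800,3),np.uint8)
o[:300,:400]=f(b,130,160,100,75,4); o[:300,400:]=f(b,340,90,100,75,4)
o[300:,:400]=f(a,150,165,100,75,4); o[300:,400:]=f(a,310,130,100,75,4)
cv2.imwrite("pics/m.png",o)
E
```

```text
(no output)
```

View pics/m.png

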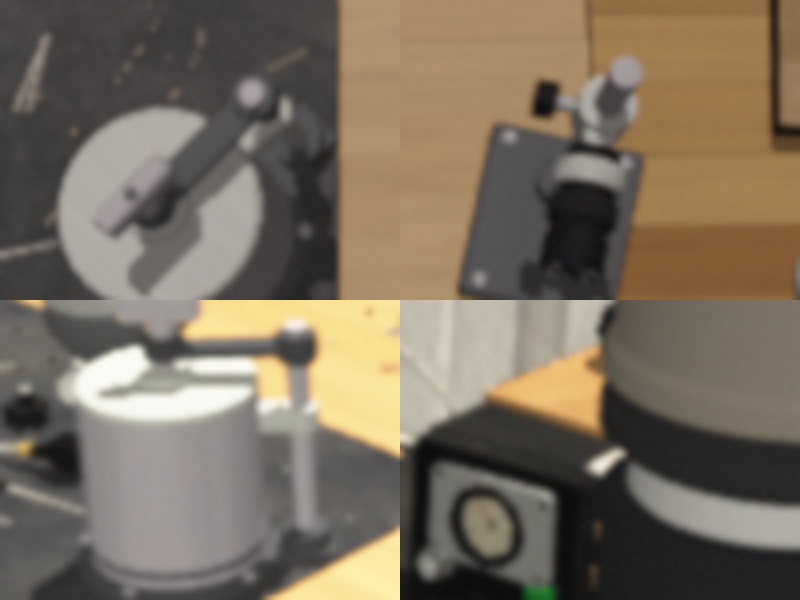

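Crop: T-bar centre is at top pixel (163.2,208.5), with its bar ends at (156.8,215.5) and (170,201.8). Pillar top is at (193.2,183.2), camera column top at (396.8,108), and the barrel front at about (384,163). The arm hides the camera in the scene view.

```bash
python3 - <<'E'
from h import *
t=robot.camera_info("top")
tee=plane(t,(163.2,208.5),.1745);a=plane(t,(156.8,215.5),.1745);b=plane(t,(170,201.8),.1745)
pil=plane(t,(193.2,183.2),.149)
print(tee,b-a,np.degrees(np.arctan2(*(b-a)[1::-1])),np.linalg.norm(b-a)); print(pil,np.linalg.norm((tee-pil)[:2]))
col=plane(t,(396.8,108),.202);fr=plane(t,(383.7,162.5),.137);print(col,fr,col-fr)
# foot plate edges
for p in [(362,122),(355,163),(400,128)]:print(plane(t,p,.008))
print(plane(t,(172,214),.12))
w=robot.camera_info("wrist");s=robot.read_state();Rt=rot(s['orientation'])
print("cam in tool",Rt.inv().apply(np.array(w['eye'])-s['eef_pos']),(Rt.inv()*rot(w['rotation'])).as_matrix())
E
```

```text
[0.47503578 0.15226961 0.1745    ] [ 0.0261511  -0.02503244  0.        ] -43.747952384538905 0.03620087444477993
[0.5284533 0.100018  0.149    ] 0.07472390919022927
[ 0.65828512 -0.29721291  0.202     ] [ 0.56712278 -0.27921241  0.137     ] [ 0.09116234 -0.01800051  0.065     ]
[ 0.69344573 -0.25803189  0.008     ]
[ 0.59719566 -0.23836997  0.008     ]
[ 0.67811395 -0.34484602  0.008     ]
[0.47161568 0.14798661 0.12      ]
cam in tool [ 0.0751301   0.00033048 -0.12304215] [[-9.03119216e-04 -9.55841999e-01 -2.93879664e-01]
 [ 9.99999592e-01 -8.70405972e-04 -2.42099989e-04]
 [-2.43852774e-05 -2.93879763e-01  9.55842395e-01]]
```

```bash
cat >> h.py <<'E'
def row(p,Rg,s=None):
    s=s or robot.read_state();Rt=rot(s['orientation'])
    return np.round(np.r_[100*Rt.inv().apply(np.array(p)-s['eef_pos']),(Rt.inv()*Rg).as_rotvec()],3).tolist()
def down(yaw): # tool x at yaw, z down
    return R.from_euler('z',yaw)*R.from_euler('x',np.pi)
E
python3 - <<'E'
from h import *
print(row([.475,.152,.285],down(np.radians(136))))
E
```

```text
[49.6, -47.343, -3.454, -0.001, -0.001, -1.961]
```

>>> send_rows(commands=[[24.8,-23.6,-3.5,0,0,-0.98],[24.8,-23.6,-3.5,0,0,-0.98],[24.8,-23.6,-3.5,0,0,-0.98],[24.8,-23.6,-3.5,0,0,-0.98],[24.8,-23.6,-3.5,0,0,-0.98],[49.6,-47.3,-3.5,0,0,-1.96],[49.6,-47.3,-3.5,0,0,-1.96],[49.6,-47.3,-3.5,0,0,-1.96],[49.6,-47.3,-3.5,0,0,-1.96],[49.6,-47.3,-3.5,0,0,-1.96],[49.6,-47.3,-3.5,0,0,-1.96],[49.6,-47.3,-3.5,0,0,-1.96],[49.6,-47.3,-3.5,0,0,-1.96],[49.6,-47.3,-3.5,0,0,-1.96],[49.6,-47.3,-3.5,0,0,-1.96],[49.6,-47.3,-3.5,0,0,-1.96],[49.6,-47.3,-3.5,0,0,-1.96]], grip=-1)

```text
time: 2.22
eef_pos: [0.4752, 0.151, 0.2854]
orientation: [0.0, 0.375, 0.927, 0.0]
contact_force: [-0.2, 0.5, 1.1]
finger_gap: 0.995
```

```bash
python3 - <<'E'
from h import *
import pickle
s=robot.read_state();print(s['eef_pos'],s['joint_positions'],s['time'])
w=robot.camera_info("wrist");iw=robot.get_image("wrist")[:,:,::-1]
isc=robot.get_image("scene")[:,:,::-1];it=robot.get_image("top")[:,:,::-1]
pickle.dump((w,iw,isc,it),open("a.pkl","wb"))
cv2.imwrite("pics/w1.png",iw);cv2.imwrite("pics/s1.png",isc)
f=lambda im,x,y,w,h,s:cv2.resize(im[y:y+h,x:x+w],None,fx=s,fy=s,interpolation=cv2.INTER_CUBIC)
o=np.zeros((600,800,3),np.uint8)
o[:420,:560]=iw
o[:,560:]=0
o[420:,:240]=cv2.resize(it[100:175,345:445],(240,180),interpolation=cv2.INTER_CUBIC)
o[300:,400:]=f(isc,310,150,100,75,4)
cv2.imwrite("pics/m2.png",o)
E
```

```text
[0.4752389  0.15099424 0.28542984] [ 1.53875969e-01  2.66835531e-01  1.53240156e+00 -1.02668033e-04
  1.34207163e+00 -6.47435662e-01] 2.225
```

View pics/m2.png

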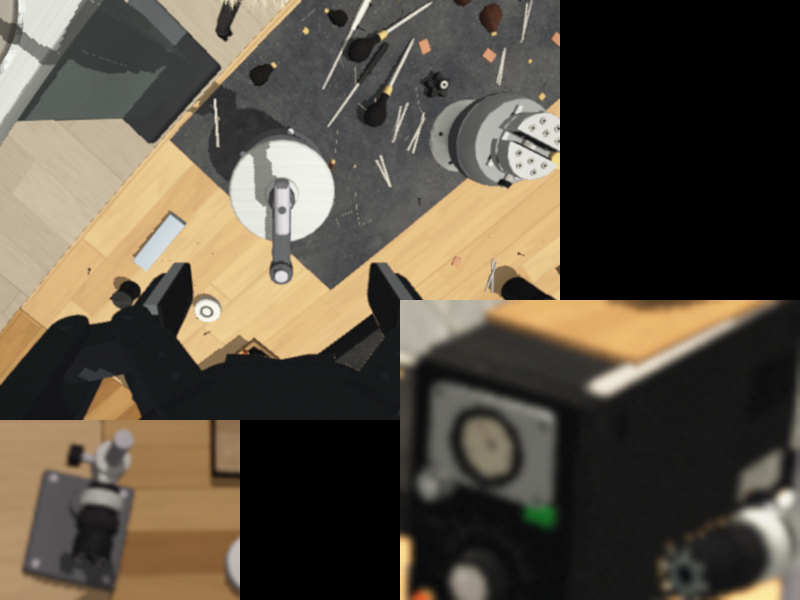

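Wrist view: the T's hub hole is at (282,210), the bar is vertical in the image (aligned with the tool's x), and the pillar top is at (280,271). In the scene crop the lens face, with a light ring, is at about pixel (381,218). I'll take a closer crop for the lens.

```bash
python3 - <<'E'
from h import *
import pickle
w,iw,isc,it=pickle.load(open("a.pkl","rb"))
f=lambda im,x,y,w,h,s:cv2.resize(im[y:y+h,x:x+w],None,fx=s,fy=s,interpolation=cv2.INTER_CUBIC)
g=lambda im:np.uint8(255*(im/255.)**.6)
o=np.hstack([f(g(isc),365,180,50,75,8),f(g(it),360,100,50,75,8)])
cv2.imwrite("pics/m3.png",o)
for uv,z in [((282,210),.1745),((282,182),.1745),((282,241),.1745),((280,271),.149)]:print(plane(w,uv,z))
E
```

```text
[0.47459093 0.15404446 0.1745    ]
[0.45803673 0.17004512 0.1745    ]
[0.4940513  0.13523816 0.1745    ]
[0.52290459 0.10490147 0.149     ]
```

View pics/m3.png

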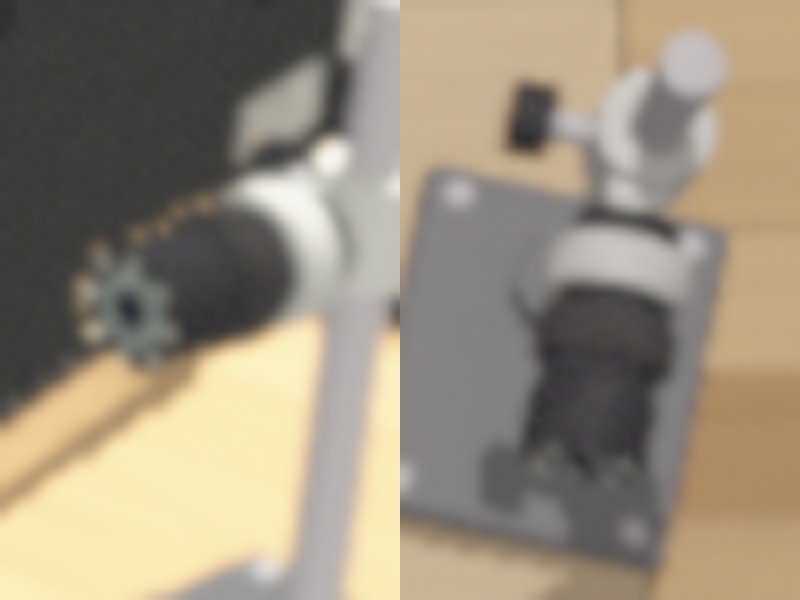

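Lens centre is at scene pixel (380.9,218.4) and top pixel (383.1,158.2). The foot-plate corners are visible for yaw. Triangulating.

```bash
python3 - <<'E'
from h import *
t=robot.camera_info("top");c=robot.camera_info("scene")
L,e=tri(t,(383.1,158.2),c,(380.9,218.4));print("lens",L,e)
P=lambda x,y,z:plane(t,(360+(x-400)/8,100+y/8),z)
col=P(695,65,.202);print("col",col,"d",(col-L)[:2],np.linalg.norm((col-L)[:2]),np.degrees(np.arctan2(*(col-L)[1::-1])))
for A,B,o in [((725,232),(655,565),0),((435,172),(725,232),90)]:
    d=P(*A,.01)-P(*B,.01) if o==0 else P(*B,.01)-P(*A,.01);print(np.degrees(np.arctan2(d[1],d[0]))+o)
# barrel side lines
for (A,B) in [((548,290),(525,445)),((670,300),(645,460))]:
    d=P(*A,L[2])-P(*B,L[2]);print(np.degrees(np.arctan2(d[1],d[0])))
print(row([.475,.153,.17],down(np.radians(136.2))), robot.read_state()['joint_positions'][5])
E
```

```text
lens [ 0.57536519 -0.27796354  0.13968192] 0.00013715533488426433
col [ 0.65803342 -0.29734332  0.202     ] d [ 0.08266823 -0.01937978] 0.08490943259122169 -13.193510245414403
-14.406199998540119
-12.856537488783161
-10.715851272785692
-11.445291343424174
[0.138, 0.109, 11.528, -0.0, 0.0, -0.005] -0.6473766808717261
```

>>> send_rows(commands=[[0.1,0.1,6,0,0,0],[0.1,0.1,9,0,0,0],[0.1,0.1,11.5,0,0,0],[0.1,0.1,11.5,0,0,0],[0.1,0.1,11.5,0,0,0]])

```text
time: 3.0
eef_pos: [0.4758, 0.1529, 0.1713]
orientation: [0.001, 0.375, 0.927, 0.0]
contact_force: [-0.8, 0.0, -0.1]
finger_gap: 0.997
```

>>> send_rows(commands=[[0,0,0,0,0,0],[0,0,0,0,0,0],[0,0,0,0,0,0],[0,0,0,0,0,0],[0,0,0,0,0,0],[0,0,0,0,0,0],[0,0,0,0,0,0],[0,0,0,0,0,0]], grip=1, squeeze=50)

```text
time: 4.0
eef_pos: [0.4754, 0.1529, 0.1706]
orientation: [0.0, 0.375, 0.927, 0.0]
contact_force: [-0.2, 2.1, 5.6]
finger_gap: 0.147
```

>>> send_rows(commands=[[0,0,0,0,0,-0.12],[0,0,0,0,0,-0.24],[0,0,0,0,0,-0.36],[0,0,0,0,0,-0.48],[0,0,0,0,0,-0.6],[0,0,0,0,0,-0.72],[0,0,0,0,0,-0.84],[0,0,0,0,0,-0.96],[0,0,0,0,0,-1.08],[0,0,0,0,0,-1.2],[0,0,0,0,0,-1.32],[0,0,0,0,0,-1.44],[0,0,0,0,0,-1.54],[0,0,0,0,0,-1.6],[0,0,0,0,0,-1.6],[0,0,0,0,0,-1.6]])

```text
time: 6.0
eef_pos: [0.4753, 0.155, 0.1706]
orientation: [0.001, -0.404, 0.915, 0.002]
contact_force: [-1.0, 11.3, 4.6]
finger_gap: 0.152
```

```bash
python3 - <<'E'
from h import *
s=robot.read_state();print(s['eef_pos'],s['joint_positions'],s['contact_force'],s['moment'],s['finger_gap'])
Rt=rot(s['orientation']);p=s['eef_pos']
pil=np.r_[np.mean([[.5284,.1000],[.5229,.1049]],0),0]
d=p-pil; d[2]=0; print(np.linalg.norm(d),np.degrees(np.arctan2(d[1],d[0])))
# normalise radius
u=d/np.linalg.norm(d); pil=np.array([p[0],p[1],0])-u*.075
for a in np.arange(.1,1.75,.1):
    Q=R.from_euler('z',-a)
    q=pil+Q.apply(u*.075); q[2]=p[2]
    print(row(q,Q*Rt,s),",")
E
```

```text
[0.47527006 0.15496002 0.17059205] [ 0.15942482  0.37756096  1.7112384   0.00448151  1.05125494 -2.24456415] [-0.99863069 11.29369385  4.56977969] [ 1.9304576   0.15605392 -0.02401166] 0.15235413648535925
0.07276977923310761 133.8140033600149
[-0.745, -0.087, 0.003, 0.0, -0.0, 0.1] ,
[-1.477, -0.248, 0.005, 0.001, -0.0, 0.2] ,
[-2.189, -0.481, 0.007, 0.001, -0.001, 0.3] ,
[-2.875, -0.784, 0.009, 0.001, -0.001, 0.4] ,
[-3.527, -1.154, 0.01, 0.002, -0.001, 0.5] ,
[-4.139, -1.588, 0.012, 0.002, -0.001, 0.6] ,
[-4.704, -2.08, 0.013, 0.003, -0.001, 0.7] ,
[-5.218, -2.626, 0.013, 0.003, -0.002, 0.8] ,
[-5.674, -3.221, 0.014, 0.003, -0.002, 0.9] ,
[-6.069, -3.858, 0.014, 0.004, -0.002, 1.0] ,
[-6.398, -4.532, 0.014, 0.004, -0.002, 1.1] ,
[-6.658, -5.235, 0.013, 0.004, -0.003, 1.2] ,
[-6.847, -5.96, 0.012, 0.005, -0.003, 1.3] ,
[-6.962, -6.701, 0.011, 0.005, -0.003, 1.4] ,
[-7.003, -7.45, 0.01, 0.005, -0.003, 1.5] ,
[-6.969, -8.199, 0.008, 0.006, -0.003, 1.6] ,
[-6.86, -8.94, 0.006, 0.006, -0.004, 1.7] ,
```

>>> send_rows(commands=[[-0.9,0.0,0,0,0,0.1],[-1.6,-0.1,0,0,0,0.2],[-2.3,-0.35,0,0,0,0.3],[-3.0,-0.65,0,0,0,0.4],[-3.65,-1.0,0,0,0,0.5],[-4.3,-1.45,0,0,0,0.6],[-4.85,-1.95,0,0,0,0.7],[-5.35,-2.5,0,0,0,0.8],[-5.8,-3.1,0,0,0,0.9],[-6.2,-3.7,0,0,0,1.0],[-6.55,-4.4,0,0,0,1.1],[-6.8,-5.1,0,0,0,1.2],[-7.0,-5.85,0,0,0,1.3],[-7.1,-6.55,0,0,0,1.4],[-7.15,-7.3,0,0,0,1.5],[-7.1,-8.05,0,0,0,1.6],[-7.0,-8.8,0,0,0,1.7],[-7.0,-8.8,0,0,0,1.7],[-7.0,-8.8,0,0,0,1.7]])

```text
time: 8.38
eef_pos: [0.5884, 0.1455, 0.1707]
orientation: [0.001, 0.42, 0.908, 0.001]
contact_force: [5.1, 2.7, 3.2]
finger_gap: 0.149
```

```bash
python3 - <<'E'
from h import *
s=robot.read_state();print(s['eef_pos'],s['joint_positions'],s['contact_force'],s['moment'],s['finger_gap'])
im=robot.get_image("top")[:,:,::-1]
cv2.imwrite("pics/t3.png",cv2.resize(im[120:270,100:300],None,fx=4,fy=4,interpolation=cv2.INTER_CUBIC))
E
```

```text
[0.58837511 0.14545625 0.17065859] [ 1.15940596e-01  5.56001265e-01  1.40589678e+00  5.83931449e-05
  1.17673341e+00 -5.88288165e-01] [5.11094643 2.69440007 3.20735319] [ 0.48922464 -0.79319177 -0.03488072] 0.14895779823999478
```

View pics/t3.png

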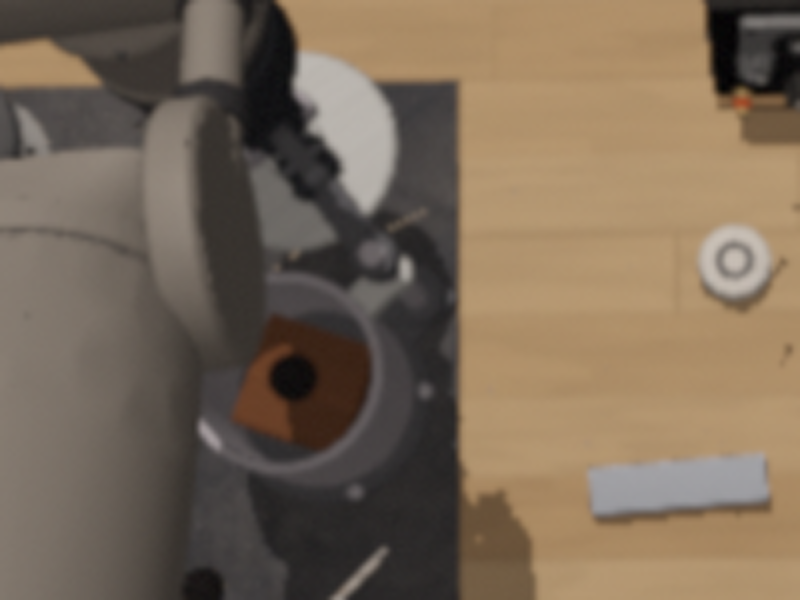

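Lid is swung fully clear of the mouth. The graver's ball is at top pixel (173.2,214) in the open pot. Releasing and lifting.

>>> send_rows(commands=[[0,0,0,0,0,0],[0,0,0,0,0,0],[0,0,0,0,0,0],[0,0,0,0,0,0],[0,0,-2,0,0,0],[0,0,-6,0,0,0],[0,0,-10,0,0,0],[0,0,-10,0,0,0]], grip=0)

```text
time: 9.43
eef_pos: [0.5887, 0.1453, 0.274]
orientation: [0.003, 0.421, 0.907, 0.002]
contact_force: [-0.2, 1.0, -0.9]
finger_gap: 0.498
```

```bash
python3 - <<'E'
from h import *
s=robot.read_state();print(s['eef_pos'],s['finger_gap'],s['contact_force'])
t=robot.camera_info("top")
g=plane(t,(173.2,214),.095);print(g, rot(s['orientation']).as_matrix()[:,0])
# tool x axis yaw choices
for y in (130,180,-140,90): print(y,row([g[0],g[1],.25],down(np.radians(y))))
E
```

```text
[0.58871005 0.14530937 0.27401401] 0.49786765711146397 [-0.22657153  1.01101098 -0.90634487]
[0.47499373 0.15144641 0.095     ] [-0.64589128  0.76341838 -0.00410186]
130 [7.823, -8.299, 2.321, 0.006, 0.004, 0.004]
180 [7.823, -8.299, 2.321, 0.004, 0.006, -0.869]
-140 [7.823, -8.299, 2.321, 0.001, 0.008, -1.567]
90 [7.823, -8.299, 2.321, 0.007, 0.002, 0.702]
```

>>> send_rows(commands=[[7.95,-8.2,2,0,0,0],[7.95,-8.2,2,0,0,0],[7.95,-8.2,2,0,0,0],[7.95,-8.2,5,0,0,0],[7.95,-8.2,10,0,0,0],[7.95,-8.2,13,0,0,0],[7.95,-8.2,15,0,0,0],[7.95,-8.2,16.5,0,0,0],[7.95,-8.2,17.5,0,0,0],[7.95,-8.2,18.4,0,0,0],[7.95,-8.2,18.4,0,0,0],[7.95,-8.2,18.4,0,0,0]])

```text
time: 10.92
eef_pos: [0.4737, 0.153, 0.0865]
orientation: [0.0, 0.421, 0.907, 0.0]
contact_force: [-0.0, 0.2, 0.2]
finger_gap: 0.501
```

>>> send_rows(commands=[[0,0,0,0,0,0],[0,0,0,0,0,0],[0,0,0,0,0,0],[0,0,0,0,0,0],[0,0,0,0,0,0],[0,0,0,0,0,0]], grip=1, squeeze=50)

```text
time: 11.68
eef_pos: [0.4736, 0.1529, 0.0865]
orientation: [0.0, 0.421, 0.907, 0.0]
contact_force: [-0.8, -0.8, 5.1]
finger_gap: 0.269
```

>>> send_rows(commands=[[0,0,-1,0,0,0],[0,0,-2.5,0,0,0],[0,0,-5,0,0,0],[0,0,-8,0,0,0],[0,0,-12,0,0,0],[0,0,-16,0,0,0],[0,0,-20,0,0,0],[0,0,-20,0,0,0],[0,0,-20,0,0,0]])

```text
time: 12.8
eef_pos: [0.4729, 0.1529, 0.2861]
orientation: [-0.0, 0.421, 0.907, -0.0]
contact_force: [-0.3, -0.1, -0.8]
finger_gap: 0.269
```

```bash
python3 - <<'E'
from h import *
s=robot.read_state();print(s['eef_pos'],s['finger_gap'],s['contact_force'])
a=robot.get_image("scene")[:,:,::-1];b=robot.get_image("wrist")[:,:,::-1]
u=proj(robot.camera_info("scene"),s['eef_pos'])[0].astype(int);print(u)
x,y=max(u[0]-50,0),max(u[1]-60,0)
o=np.hstack([cv2.resize(a[y:y+150,x:x+100],None,fx=4,fy=4,interpolation=cv2.INTER_CUBIC),np.pad(cv2.resize(b,(400,300)),((0,300),(0,0),(0,0)))])
cv2.imwrite("pics/m5.png",o);print(x,y)
E
```

```text
[0.47288352 0.15285652 0.28607778] 0.2686735417959408 [-0.32164681 -0.14663935 -0.75371925]
[184 112]
134 52
```

View pics/m5.png

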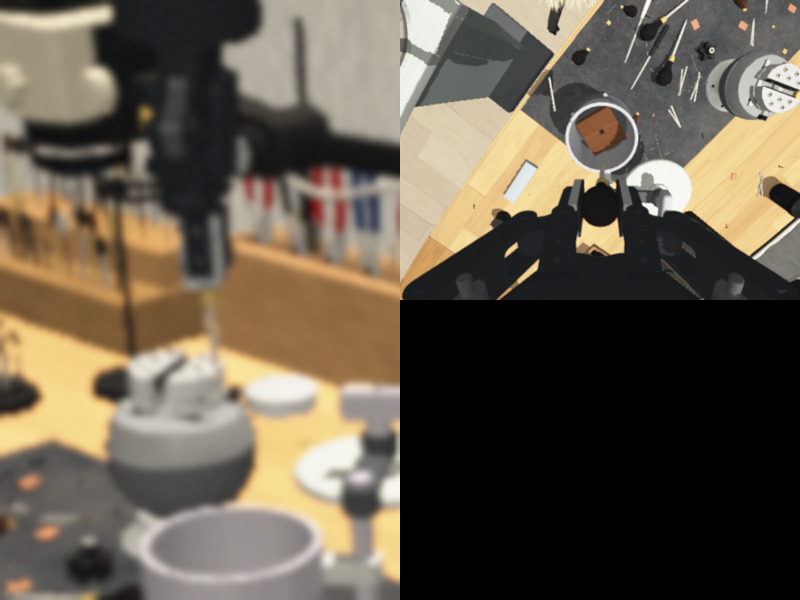

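The graver is gripped by the ball: blade at scene crop (211,300–360), hanging below the pads and clear of the pot. Next is a standoff pose 120 mm in front of the lens.

```bash
cat >> h.py <<'E'
L=np.array([.5754,-.278,.1397]);YAW=np.radians(-13.)
C=np.array([np.cos(YAW),np.sin(YAW),0]);Z=np.array([0,0,1.])
def pres(dist,tilt=np.radians(20),off=np.array([0,0,-.0745])): # off: TCP from point, tool axes
    tz=-np.cos(tilt)*Z+np.sin(tilt)*C; tx=np.cross(Z,C)
    G=R.from_matrix(np.stack([tx,np.cross(tz,tx),tz],1))
    return L-dist*C+G.apply(off),G
E
python3 - <<'E'
from h import *
w=robot.camera_info("wrist")
p,G=pres(.12);print(p,row(p,G),row(p+[0,0,.05],G))
s=robot.read_state();Rt=rot(s['orientation'])
e,d=ray(w,(283,284));e=Rt.inv().apply(e-s['eef_pos']);d=Rt.inv().apply(d);print(e+d*(-.0025-e[2])/d[2])
E
```

```text
[ 0.43364816 -0.24527401  0.2097071 ] [-27.879, -28.673, 7.58, -0.326, -0.162, 0.919] [-27.874, -28.683, 2.58, -0.326, -0.162, 0.919]
[ 0.002344    0.00160753 -0.0025    ]
```

>>> send_rows(commands=[[-7,-7.2,0.5,-0.08,-0.04,0.23],[-14,-14.4,1,-0.16,-0.08,0.46],[-14,-14.4,1,-0.16,-0.08,0.46],[-21,-21.5,2,-0.24,-0.12,0.69],[-21,-21.5,2,-0.24,-0.12,0.69],[-27.9,-28.7,2.6,-0.326,-0.162,0.919],[-27.9,-28.7,2.6,-0.326,-0.162,0.919],[-27.9,-28.7,2.6,-0.326,-0.162,0.919],[-27.9,-28.7,7.6,-0.326,-0.162,0.919],[-27.9,-28.7,7.6,-0.326,-0.162,0.919],[-27.9,-28.7,7.6,-0.326,-0.162,0.919],[-27.9,-28.7,7.6,-0.326,-0.162,0.919],[-27.9,-28.7,7.6,-0.326,-0.162,0.919],[-27.9,-28.7,7.6,-0.326,-0.162,0.919]])

```text
time: 14.65
eef_pos: [0.4346, -0.2455, 0.2109]
orientation: [0.137, 0.77, 0.613, 0.109]
contact_force: [0.7, -0.5, -0.7]
finger_gap: 0.267
```

```bash
python3 - <<'E'
from h import *
import pickle
s=robot.read_state();print(s['eef_pos'],s['finger_gap'],s['joint_positions'],s['time'])
p,G=pres(.12);print(row(p,G))
P=s['eef_pos']-rot(s['orientation']).apply([0,0,-.0745])
o=[];im={}
for n in("scene","top","wrist"):
    i=robot.camera_info(n);a=robot.get_image(n)[:,:,::-1];im[n]=(i,a);u=proj(i,[P,s['eef_pos']]);print(n,u)
    m=u.mean(0).astype(int) if n!="wrist" else u[0].astype(int)
    x,y=np.clip(m[0]-33,0,560-66),np.clip(m[1]-50,0,320);print(x,y)
    o.append(cv2.resize(np.uint8(255*(a[y:y+100,x:x+66]/255.)**.7),None,fx=4,fy=4,interpolation=cv2.INTER_CUBIC) )
pickle.dump(im,open("b.pkl","wb"))
o[2]=cv2.resize(im["wrist"][1][150:420,180:360],(264,400))
cv2.imwrite("pics/m6.png",np.hstack(o))
E
```

```text
[ 0.43464575 -0.24550072  0.21090885] 0.26684702993015846 [-0.77689316  0.18374136  1.92106609  0.26799056  0.75166793 -0.72045845] 14.65
[-0.0, -0.137, 0.078, 0.003, -0.001, 0.0]
scene [[334.5392081  236.58520772]
 [325.45164187 205.20153547]]
296 170
top [[372.22378464 215.70785967]
 [375.57484426 224.47918778]]
340 170
wrist [[279.97518889 229.35664256]
 [279.82196488 286.52497801]]
246 179
```

View pics/m6.png

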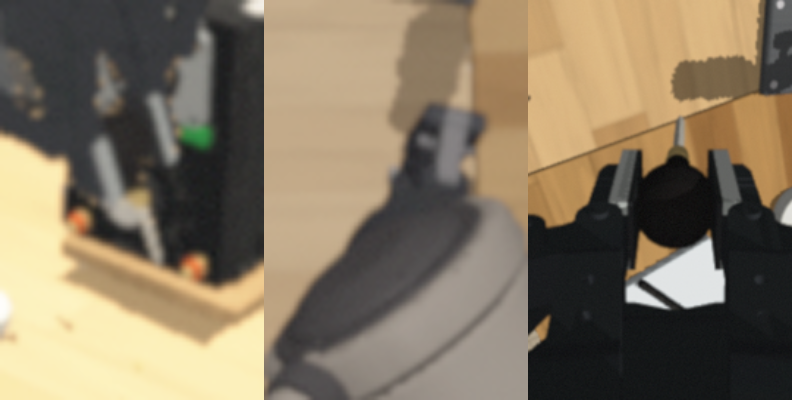

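Scene: the point is at pixel (335.5,235.5), against (334.5,236.6) predicted. Wrist: the point is at (285,231) and the ball at (281.6,288.4). The point is very near nominal, with about 2° extra lean towards the camera. Computing the correction.

```bash
python3 - <<'E'
from h import *
import pickle
im=pickle.load(open("b.pkl","rb"));s=robot.read_state();Rt=rot(s['orientation'])
w=im['wrist'][0];X,e=tri(w,(285,231),im['scene'][0],(335.5,235.5))
pt=Rt.inv().apply(X-s['eef_pos']);print("point tool",pt,e)
e,d=ray(w,(281.6,288.4));e=Rt.inv().apply(e-s['eef_pos']);d=Rt.inv().apply(d);b=e+d*(-.0025-e[2])/d[2];print("ball",b)
a=(pt-b);print(np.linalg.norm(a),np.degrees(np.arctan2(a[:2],a[2])))
# mask-based check of wrist blade: print dark/bright profile not needed
for dist in(.05,):
  for t in (20,18):
    p,G=pres(dist,np.radians(t),-pt);print(t,p,row(p,G))
E
```

```text
point tool [-0.00052775  0.00326209  0.07309457] 0.001229987801682794
ball [ 0.00036138  0.00110243 -0.0025    ]
0.07563063962307164 [-0.67387058  1.63643681]
20 [ 0.49945434 -0.25992494  0.20727073] [0.054, 6.137, 2.592, 0.002, -0.001, -0.0]
18 [ 0.50176875 -0.26045926  0.20820903] [0.054, 6.393, 2.586, 0.037, -0.001, -0.0]
```

>>> send_rows(commands=[[0.05,2,0.9,0.01,0,0],[0.05,4,1.7,0.02,0,0],[0.05,5.3,2.3,0.03,0,0],[0.05,6.0,2.55,0.03,0,0],[0.05,6.3,2.6,0.03,0,0],[0.05,6.3,2.6,0.03,0,0],[0.05,6.3,2.6,0.03,0,0],[0.05,6.3,2.6,0.03,0,0],[0.05,6.3,2.6,0.03,0,0],[0.05,6.3,2.6,0.03,0,0]])

```text
time: 16.05
eef_pos: [0.5009, -0.2603, 0.2076]
orientation: [0.125, 0.773, 0.615, 0.1]
contact_force: [0.9, 0.4, -0.9]
finger_gap: 0.269
```

```bash
python3 - <<'E'
from h import *
s=robot.read_state();print(s['eef_pos'],s['finger_gap'],s['contact_force'],s['time'])
pt=np.array([-.0005,.0033,.0731])
p,G=pres(.05,np.radians(18.4),-pt);print(row(p,G))
P=s['eef_pos']+rot(s['orientation']).apply(pt);print(P,(P-L)@C,(P-L)@np.cross(Z,C),P[2]-L[2])
a=robot.get_image("scene")[:,:,::-1];i=robot.camera_info("scene")
b=robot.get_image("top")[:,:,::-1];k=robot.camera_info("top")
w=robot.get_image("wrist")[:,:,::-1];j=robot.camera_info("wrist");cv2.imwrite("pics/w7.png",w)
print(proj(i,[P,L]),proj(j,[P,L]),proj(k,[P,L]))
f=lambda im,x,y,ww,hh,sc:cv2.resize(np.uint8(255*(im[y:y+hh,x:x+ww]/255.)**.7),None,fx=sc,fy=sc,interpolation=cv2.INTER_CUBIC)
o=np.hstack([f(a,345,170,55,75,8),f(w,250,160,90,150,4)])
cv2.imwrite("pics/m7.png",o)
E
```

```text
[ 0.50088157 -0.26027028  0.20760207] 0.2691903237259489 [ 0.8871072   0.43972197 -0.88464041] 16.05
[-0.001, 0.05, -0.027, 0.0, -0.001, -0.0]
[ 0.52632904 -0.2665814   0.13928409] -0.05038190242594949 8.737858192204907e-05 -0.00041591076337232913
[[361.98484569 226.23653627]
 [380.89124157 218.39867598]] [[284.31576328 230.68360361]
 [348.53107258 223.23231076]] [[378.48380313 182.36973463]
 [383.14618534 158.15907904]]
```

View pics/m7.png

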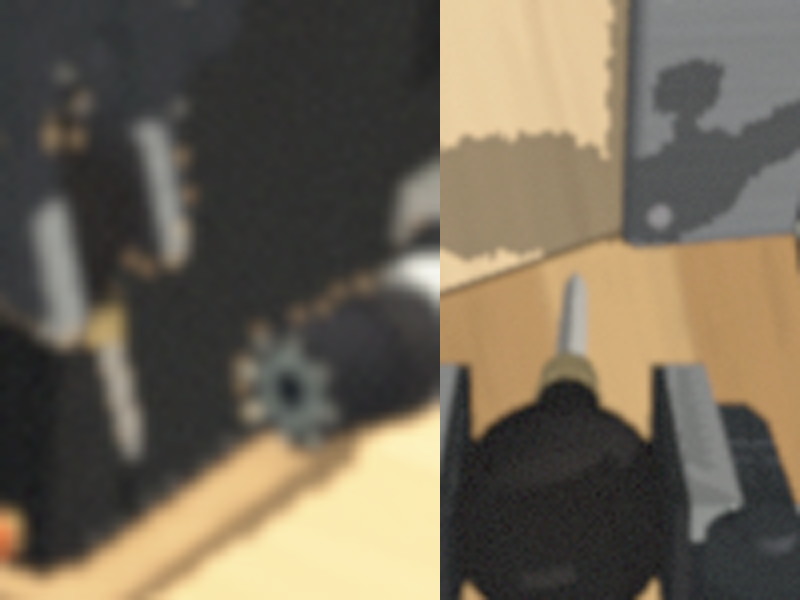

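Scene: the point is at (361.5,227.5), about 1 px low. Wrist: the point is at (283.8,228.8), and the lens lies just outside the crop. I'll re-triangulate and view the wrist camera's wider area around the lens as a relative check.

```bash
python3 - <<'E'
from h import *
j=robot.camera_info("wrist");i=robot.camera_info("scene");s=robot.read_state()
X,e=tri(j,(283.8,228.8),i,(361.5,227.5));print(X,e,"lens frame",(X-L)@C,(X-L)@np.cross(Z,C),X[2]-L[2])
pt=rot(s['orientation']).inv().apply(X-s['eef_pos']);print(pt)
w=cv2.imread("pics/w7.png")
cv2.imwrite("pics/m8.png",cv2.resize(np.uint8(255*(w[130:280,270:470]/255.)**.6),None,fx=4,fy=4,interpolation=cv2.INTER_CUBIC))
E
```

```text
[ 0.52665533 -0.26604496  0.13648096] 0.0008545688925058821 lens frame -0.05018464168429245 0.0006834647048960907 -0.0032190411967094046
[0.00011735 0.00255282 0.07580107]
```

View pics/m8.png

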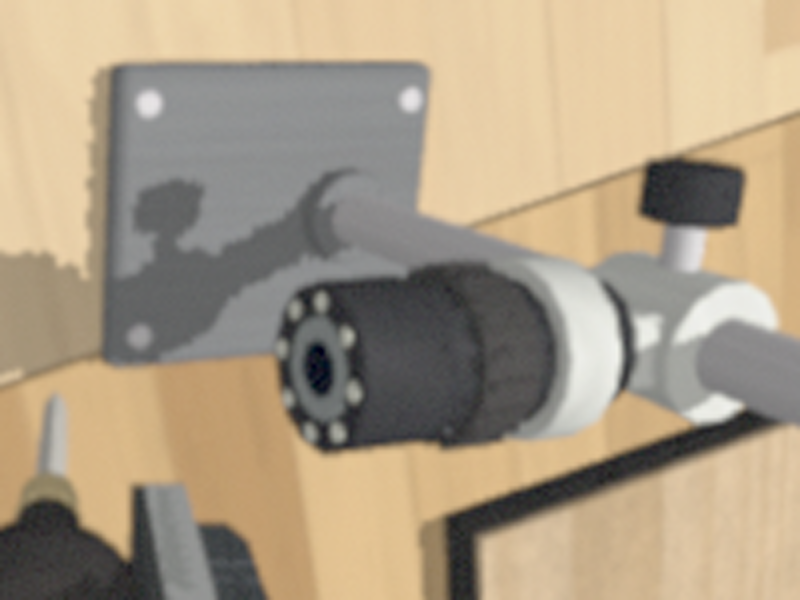

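Wrist view: lens centre is at (349.8,221.8) and the point at (283.8,229.2). Compare both in the same cameras.

```bash
python3 - <<'E'
from h import *
j=robot.camera_info("wrist");i=robot.camera_info("scene");t=robot.camera_info("top");s=robot.read_state()
L2,e=tri(j,(349.8,221.8),i,(380.9,218.4));print("lens w+s",L2,e);L3,e=tri(j,(349.8,221.8),t,(383.1,158.2));print("lens w+t",L3,e)
G=rot(s['orientation'])
X=s['eef_pos']+G.apply([0,.0029,.0745])
for l in (L,L2,(L+L2+L3)/3):print((X-l)@C,(X-l)@np.cross(Z,C),X[2]-l[2])
X2,_=tri(j,(283.8,229),i,(361.5,227.5));d=X2-L2;print("rel",d@C,d@np.cross(Z,C),d[2])
E
```

```text
lens w+s [ 0.57678799 -0.27744356  0.13904641] 0.0003376717275904611
lens w+t [ 0.57575058 -0.2773707   0.1402292 ] 0.0014165499104277944
-0.050266090595129 0.0005647138910651543 -0.0018750407265805125
-0.051493337003342125 -0.0002896915036841924 -0.0012214492594044835
-0.050741849541456885 4.923330619462929e-05 -0.001833578549358006
rel -0.05147127929404533 -0.0002660520235836251 -0.002485118732031888
```

>>> send_rows(commands=[[0,0.1,-0.18,0,0,0],[0,0.1,-0.18,0,0,0],[0,0.1,-0.18,0,0,0],[0,0.1,-0.18,0,0,0],[0,0.1,-0.18,0,0,0],[0,0.1,-0.18,0,0,0]])

```text
time: 16.95
eef_pos: [0.5013, -0.2604, 0.2096]
orientation: [0.125, 0.773, 0.615, 0.1]
contact_force: [0.0, 0.3, -0.4]
finger_gap: 0.265
```

```bash
python3 - <<'E'
from h import *
s=robot.read_state();G=rot(s['orientation']);X=s['eef_pos']+G.apply([0,.0029,.0745])
l=np.array([.5760,-.2776,.1397])
print((X-l)@C,(X-l)@np.cross(Z,C),X[2]-l[2],s['finger_gap'],np.abs(s['qd']).max(),s['time'],np.degrees(np.arccos(-G.as_matrix()[2,2])))
print(robot.finish_job())
E
```

```text
-0.050391478605763027 6.232760281928519e-05 0.00011464485213102948 0.2648434168781582 0.002592645006245745 16.95 18.40482083510329
the job is handed in; nothing more can be done
None
```

I unscrewed the lid by turning the T-handle about 1.6 rad. I then swung the lid about 1.7 rad, clear of the mouth, and lifted the graver out by its ball handle. It is now held at the inspection camera and the job is handed in at about 17 s.

- **Position:** I calculate the point to be about 50.4 mm in front of the lens, and within about 0.2 mm of its axis sideways and in height. The camera measurements behind that are good to about 2 mm.
- **Lean:** the tool leans 18.4° and the graver sits about 1.6° further over in the jaws. That puts the graver at about 20°, with its point towards the camera and its handle leaning back.
- **Hold:** the arm was steady, the grip firm, and the measured force was under 1 N, so nothing was touching.

**Checks that disagreed:**
- Two estimates of the point's height differed by about 3 mm; I used the middle one and raised the graver 2 mm.
- Estimates of the camera's direction ranged from −11° to −14°; I used −13°.
- The jaws read about 23 mm on the 26 mm ball, though the grip held.
- I took no new picture after the last 2 mm correction, so the final figures come from the arm's pose reading and the earlier pictures.

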